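# Load, close and pin the pocket-pressing jig

### The arm

A 7-joint arm with a two-finger parallel gripper is mounted at the origin on the work surface. World frame = base frame: x ahead of the robot, y to its left, z up, the work surface at z = 0. Lengths are in m, angles in rad, forces in N, time in s.
With the tool pointing down it reaches from about 0.4 to 0.925 m from the base axis. Payload 4.1 kg.
Tool frame: the origin (TCP) lies on the centre line of the jaws, within the pads' length; the fingertips stand 22 mm ahead of it and the grasp point (between the pads) lies 3 mm ahead of it; z points along the fingers, y is the line along which they close (so a half turn about z gives the same grasp; the last joint's range is limited). The gripper opens to 85 mm and grips with 20 to 120 N. Pads are 22 mm wide; open, the fingers measure 114 mm over their backs; the gripper's body (76 mm by 85 mm) begins 54 mm behind the grasp point. The pads swing forward as they close: fully open they stand 13 mm farther back than shut.
Start: joints at [-1.335, 0.398, 0.045, 1.537, -0.019, 1.207, -0.051], TCP at [0.214, 0.614, 0.253] pointing down, gripper open.
Joint ranges: [-2.82, 2.82], [-0.49, 2.23], [-1.37, 1.46], [0, 2.46], [-1.36, 4.5], [0.23, 2], [-2.94, 2.94]. Speed limits (rad/s): [2.57, 2.57, 3.14, 3.14, 3.14, 3.14, 3.14].

### API

Orientations are given as a unit quaternion [x, y, z, w].
In Python, from station import sensors, viewer, ticket gives the robot as it stands.
- The arm moves only by the tool play_rows, never from a script. Its argument "targets" is a list of rows, each a list of 5 numbers: the finger opening in cm, from 0 to 8.54, then the shift along the tool's x, y, z in cm, then the turn about the tool's z in degrees. In form: [[claw, tx, ty, tz, turn], ...]. A call has 1 to 12 rows; each row is the pose to reach, as a shift and turn from the pose commanded when the call began, along the tool's axes at that moment; what a row does not reach only later rows make up. A row lasts 1/8 s, in which the tool goes at most 62.5 mm and 10.7 degrees, less where a joint would pass 70% of its speed; a pose out of reach is approached as far as the arm can. A call with a gripper value outside its range is refused whole. The fingers move at their own pace and stop on an object; the grip force is fixed at half the most. Time passes only in rows, so rows that repeat a pose let the fingers close. It gives the time, the measured TCP pose, the force, the opening and the grip force at its end, in the units of the state.
- sensors.get_state(): the state, without advancing time (a new reading comes with each control period).
- viewer.capture(name): name is "side" or "top" or "wrist"; returns the picture (400x640x3 uint8, blue, green, red); there is no depth.
- viewer.calibration(name): a dict with "fov_y" (degrees; the focal length in pixels is half the picture's height over the tangent of half this angle, whatever the lens; pixels are square), "cx", "cy" (the principal point, pixels), "xyz" and "attitude" of the camera in the world. Camera axes: x right, y up, looking along -z (the intrinsics and any distortion apply to the point x, -y, -z); pixel columns grow to the right and rows downward; lengths in m; the calibration is good to about 2 mm. A picture is of the moment at which its call begins: read the wrist's pose just before it. calibration takes no time and is no camera call; for the wrist camera it gives the pose at the moment of the call.
- ticket.hand_in(): hands the job in; it is judged then, once.
The state is a dict: "time_s": time; "joints": joint angles; "qd": joint speeds; "joint_efforts": joint torques, N m; "ee_pos": TCP position; "tcp_rot": TCP orientation; "contact_force": force on the tool from outside, world axes, zero at the start; "wrist_torque": the same for the moment, N m; "gripper_width": finger opening in m; "grasp_force": force on a finger pad.
Only numpy, scipy, OpenCV 4.12 (cv2) and the standard library are available. Lean on these libraries where they do the work, as an engineer would, in place of code of your own. Each camera call takes 0.05 s, during which the arm holds its last target. There are 200 camera calls.

### The job

Load the pocket jig: lower the metal former plate over the two brass locating pins until it lies flush, then swing the blue lid shut onto its spring plungers. Take the yellow-handled locking pin from its wooden stand, push it all the way down through the lid hole and the base hole so that its collar presses the lid fully shut against the springs, and finish while still holding the pin pressed down: do not let go. Leave the thread cone, oil bottle and screwdriver where they are.

Things in the scene. Friction and masses are not known exactly. Their poses are not given: they have to be found in the camera images.
- jig: Hinged jig, fixed to the bench; origin at bench level under the middle of its seat. Plywood block 30 mm high from x -65 to +100, y -80 to +80 mm in its own frame; lid hinge on the +x side, pin boss on the -x side. Two 9 mm steel spring plungers at x -55, y -69 and +69 mm, tops 45 mm above the bench; they yield when the lid is pressed down.
- seat (a point): Centre of the block's top, 30 mm above the bench; axes as the jig's. The former plate's origin comes here when flush. Two fixed brass locating pins, 8 mm thick with tapered tops, rise 13 mm from this face at (+25, +40) and (-25, -40) mm.
- base_hole (a point): Centre of the mouth of the upright round hole (13 mm, chamfered, straight through) in the jig's aluminium boss (50 x 50 mm), 37.5 mm above the bench, 90 mm from the jig's origin towards its -x.
- lid_hinge (a point): Middle of the lid's hinge axis, 42 mm above the bench, 85 mm from the jig's origin towards its +x; the axis runs along the jig's y.
- lid (a joint): Lid angle: 0 fully shut, 1.57 upright, 1.8 open to its stop, leaning back. Stiff hinge (0.3 N m friction): the lid stays where it is left. From about 0.05 rad down it bears on the spring plungers: let go it rises back to about 0.05; about 11 N down on its hole brings it to 0.
- lid_hole (a point): Centre of the 13 mm chamfered hole through the lid's front tab, on its upper (outer) face, 175 mm from the hinge axis. Tab 150 to 200 mm from the hinge, 50 mm wide. Over the base hole when the lid is down.
- lid_bar (a point): Middle of the front bar on the lid's upper (outer) face, 137 mm from the hinge axis; push the lid shut here or on the tab. Blue flat frame 8 mm thick, 0.3 kg, hinge axis in its mid-plane (shut: underside 38, top 46 mm above bench). From the hinge: back bar to 45 mm, window 45 to 125 mm (110 mm wide), front bar 125 to 150 mm (150 mm wide), then the tab.
- former: Aluminium former plate 94 (x) x 130 (y) x 6 mm, 0.15 to 0.31 kg, flat on the bench at first; origin at the centre of its underside. Two 11 mm through holes at (+25, +40) and (-25, -40) mm: fits half turned too. Red grip bar mid-top: 36 mm along x, 14 mm thick along y, from 6 to 36 mm above the underside; it passes through the lid's window.
- pin: Locking pin, 0.07 to 0.12 kg, upright in its stand at first; origin at the lower tip, z towards the handle. Steel shank 10 mm thick, tapered tip, from 0 to 28 mm; collar 26 mm wide from 28 to 33 mm; round yellow handle 20 mm thick from 33 to 67 mm. Fully in with the lid shut, the tip is 19.5 mm below the mouth of the base hole.
- stand: Fixed wooden block 70 x 70 x 34 mm, origin centred under it; upright 13 mm hole right through its middle, in which the pin stands with its collar on the block (tip 6 mm above the bench).
- thread_cone: Thread cone on a green base, 68 mm wide, 112 mm tall, origin under its centre. To be left alone.
- oil_bottle: White oil bottle with a red cap, 48 mm wide, 100 mm tall, origin under its centre. To be left alone.
- screwdriver: Screwdriver, 160 mm long, lying on the bench. To be left alone.
Mind the look-alikes: they are no part of the job. Of the things that look like the former, the smallest one is meant. Of the things that look like the stand, the largest one is meant.

How it is judged:
By the outcome, as a careful person would: the job done as asked, in the order asked, and still so for the second after the job is handed in, while the arm keeps its last pose, push and grip.
It also fails if it takes over 72 s, if anything falls off the work surface, if the arm or the gripper's body presses on something with over 40 N, if the wrist force passes 120 N, or if a joint passes its speed limit or range.

## Working session

There is one attempt and no reset: what is moved stays moved. The work goes in short steps, Python scripts to look and compute and a tool call to move; the robot and the scene stay as the last step left them, time stands still between calls to the robot, and variables do not carry over. Pictures are saved under pics/ and viewed, at most 10 in all, crops included, and the job is handed in when it is done.

Besides the shell and the picture viewer there is one more tool, called after "Call:" by a JSON object that holds its "fn" and its "kwargs", one argument or row to a line. play_rows: Moves the arm, as the interface text tells. Its arguments: {"type":"object","properties":{"targets":{"type":"array"}},"required":["targets"]}

```bash
mkdir -p pics; ls
python3 - <<'E'
from station import sensors, viewer
import cv2
print(sensors.get_state())
for n in("side","top","wrist"):
    print(n,viewer.calibration(n)); cv2.imwrite(f"pics/{n}0.png",viewer.capture(n))
E
```

```text
pics
{'time_s': 0.0, 'joints': array([-1.33502013,  0.39919862,  0.04502807,  1.5379194 , -0.01868853,
        1.2069069 , -0.05071682]), 'qd': array([ 0.00093853,  0.00190817,  0.00031675, -0.00054851,  0.00168954,
       -0.0003288 ,  0.00034914]), 'joint_efforts': array([-1.37674615e-04, -4.75119746e+01,  1.36465777e+00, -2.54209954e+01,
        1.16020566e-02,  9.62260121e-03, -2.94942033e-06]), 'ee_pos': array([0.21333929, 0.61334277, 0.25224152]), 'tcp_rot': array([ 1.66556161e-01,  9.86031457e-01, -1.00108294e-03, -9.45037317e-05]), 'contact_force': array([ 0.32529643,  0.56988885, -0.02371973]), 'wrist_torque': array([-0.03322861,  0.02886235,  0.04537521]), 'grasp_force': 0.0, 'gripper_width': 0.08505992751418552}
side {'fov_y': 42.716696697780655, 'cx': 319.18365762957177, 'cy': 205.31494179528738, 'xyz': array([ 0.35504703, -1.09748972,  1.10203234]), 'attitude': array([ 0.38587632, -0.03604401, -0.06902884,  0.91925802])}
top {'fov_y': 50.61444439665361, 'cx': 323.7982503570711, 'cy': 199.05749570487527, 'xyz': array([ 0.38571141, -0.03480298,  1.34947979]), 'attitude': array([-0.04184635,  0.04550279,  0.71537656, -0.69599911])}
wrist {'fov_y': 64.33795137650779, 'cx': 319.37951407185517, 'cy': 200.42260894409182, 'xyz': array([0.14244604, 0.63975845, 0.3725427 ]), 'attitude': array([-0.12180586, -0.08626767,  0.5727991 ,  0.80599157])}
```

View pics/top0.png

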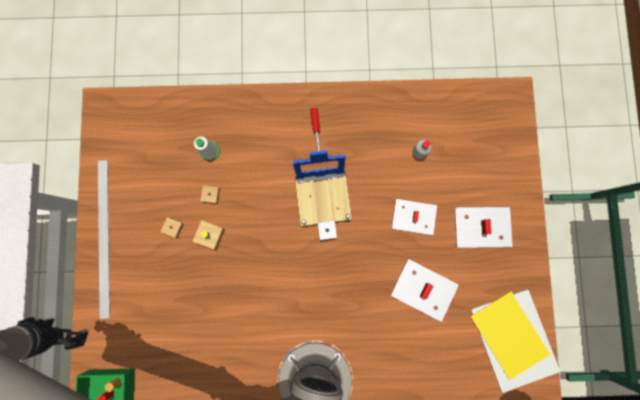

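View pics/side0.png

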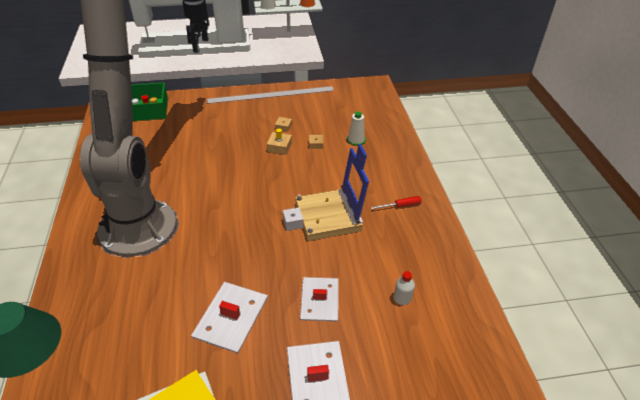

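Top view: smallest former ≈(415,216), stand with the yellow pin ≈(208,235), jig block ≈(323,200), boss ≈(327,230), lid leaning back at ≈(319,165). The side view agrees. Next I measure positions with rays.

```bash
cat > h.py <<'E'
import numpy as np, cv2
from scipy.spatial.transform import Rotation as R
from station import sensors, viewer
def cast(c,uv,z):
    "pixels -> world points on plane z"
    uv=np.atleast_2d(np.asarray(uv,float)); f=200/np.tan(np.radians(c["fov_y"]/2))
    d=np.c_[(uv[:,0]-c["cx"])/f,-(uv[:,1]-c["cy"])/f,-np.ones(len(uv))]
    d=R.from_quat(c["attitude"]).apply(d); p=c["xyz"]
    return p+d*((z-p[2])/d[:,2])[:,None]
def proj(c,P):
    f=200/np.tan(np.radians(c["fov_y"]/2)); q=R.from_quat(c["attitude"]).inv().apply(np.atleast_2d(P)-c["xyz"])
    return np.c_[c["cx"]-f*q[:,0]/q[:,2],c["cy"]+f*q[:,1]/q[:,2]]
def blobs(mask,amin=20):
    cs,_=cv2.findContours(mask.astype(np.uint8),cv2.RETR_EXTERNAL,cv2.CHAIN_APPROX_NONE)
    return sorted([c for c in cs if cv2.contourArea(c)>=amin],key=cv2.contourArea,reverse=True)
def cen(c):
    m=cv2.moments(c); return np.array([m["m10"]/m["m00"],m["m01"]/m["m00"]])
def state():
    s=sensors.get_state(); return s, R.from_quat(s["tcp_rot"])
def rel(p, tool_x_yaw=None):
    "shift in tool axes (cm) to world point p; turn (deg) to bring the tool y axis to world yaw (mod 180)"
    s,r=state(); t=r.inv().apply(np.asarray(p)-s["ee_pos"])*100
    y=r.apply([0,1,0]); yy=np.arctan2(y[1],y[0]); out=[t.round(2)]
    if tool_x_yaw is not None:
        dw=(tool_x_yaw-yy+np.pi/2)%np.pi-np.pi/2; out.append(round(-np.degrees(dw),1))
    return out
E
python3 - <<'E'
from h import *
im=cv2.imread("pics/top0.png"); c=viewer.calibration("top"); h=cv2.cvtColor(im,cv2.COLOR_BGR2HSV)
H,S,V=cv2.split(h)
for b in blobs((S<60)&(V>150),80):
    (u,v),wh,a=cv2.minAreaRect(b)
    if 290<u<520 and 180<v<330:
        print("white",(round(u),round(v)),cast(c,[u,v],.006 if u>380 else .0375)[0].round(4),np.round(wh,1)); print(cast(c,cv2.boxPoints(cv2.minAreaRect(b)),.006 if u>380 else .0375).round(3)[:,:2].tolist())
for b in blobs(((H<8)|(H>172))&(S>150)&(V>90),15):
    p=cen(b)
    if 390<p[0]<520: print("red",p.round(1),cast(c,p,.036)[0].round(4))
for b in blobs((H>22)&(H<34)&(S>150)&(V>120),8): p=cen(b);print("yel",p.round(1),cast(c,p,.073)[0].round(4))
for b in blobs((H>10)&(H<28)&(S<150)&(S>60)&(V>140),60):
    r=cv2.minAreaRect(b); print("wood",np.round(r[0]),cast(c,r[0],.032)[0].round(3),np.round(r[1],1),cast(c,cv2.boxPoints(r),.032).round(3)[:,:2].tolist())
for b in blobs((H>100)&(H<130)&(S>120)&(V>60),60): print("blue",cv2.minAreaRect(b))
E
```

```text
white (424, 290) [ 0.2581 -0.3502  0.006 ] [57.7 41.1]
[[0.246, -0.24], [0.357, -0.305], [0.27, -0.461], [0.161, -0.395]]
white (483, 227) [ 0.4493 -0.5475  0.006 ] [40. 56.]
[[0.516, -0.463], [0.511, -0.642], [0.384, -0.631], [0.389, -0.454]]
white (414, 217) [ 0.4885 -0.3304  0.006 ] [42.4 30.1]
[[0.454, -0.254], [0.549, -0.274], [0.523, -0.407], [0.429, -0.386]]
white (327, 230) [ 0.4518 -0.0507  0.0375] [17.6 16.9]
[[0.476, -0.022], [0.481, -0.074], [0.427, -0.079], [0.422, -0.027]]
red [426.4 290.6] [ 0.2589 -0.3488  0.036 ]
red [486.8 226.4] [ 0.4493 -0.5479  0.036 ]
red [426.2 143.7] [ 0.7173 -0.3746  0.036 ]
red [415.4 216.3] [ 0.4868 -0.3278  0.036 ]
yel [509.9 335.2] [ 0.1279 -0.5773  0.073 ]
yel [204.4 233.8] [0.4486 0.3183 0.073 ]
wood [323. 199.] [ 0.55  -0.041  0.032] [59.4 53.5] [[0.636, 0.052], [0.653, -0.116], [0.466, -0.133], [0.45, 0.033]]
wood [316. 239.] [ 0.424 -0.018  0.032] [316.4 476.9] [[0.937, 0.754], [0.936, -0.796], [-0.047, -0.727], [-0.04, 0.687]]
wood [208. 234.] [0.449 0.319 0.032] [25.7 26. ] [[0.429, 0.372], [0.502, 0.34], [0.469, 0.267], [0.396, 0.
[... 227 characters left out ...]
2, -0.105]]
wood [209. 194.] [0.575 0.317 0.032] [17.7 18.8] [[0.552, 0.349], [0.611, 0.338], [0.598, 0.284], [0.54, 0.295]]
wood [104. 256.] [0.391 0.64  0.032] [ 13. 128.] [[0.199, 0.652], [0.591, 0.667], [0.59, 0.627], [0.198, 0.613]]
wood [481. 306.] [ 0.209 -0.513  0.032] [ 7.  24.2] [[0.2, -0.475], [0.235, -0.541], [0.217, -0.551], [0.182, -0.485]]
wood [ 75. 267.] [0.36  0.726 0.032] [  2.1 126.1] [[0.172, 0.73], [0.555, 0.729], [0.555, 0.723], [0.172, 0.724]]
wood [537. 382.] [-0.017 -0.665  0.032] [51.5 23.5] [[-0.038, -0.582], [0.028, -0.597], [0.003, -0.748], [-0.062, -0.732]]
blue ((318.97650146484375, 163.1215057373047), (23.0904483795166, 51.477352142333984), 82.50414276123047)
```

View pics/wrist0.png

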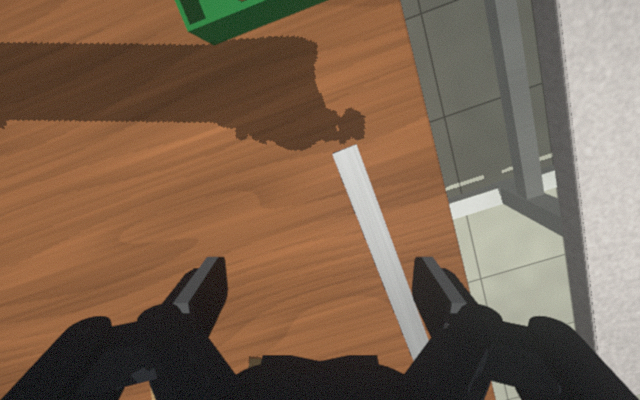

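Wrist view: nothing useful yet, only the green box and grey bar; the fingers show at the bottom. Next I plan the viewing positions.

Run:
```python
from h import *
s,r=state(); c=viewer.calibration("wrist")
print("cam in tool",r.inv().apply(c["xyz"]-s["ee_pos"]), "axis",r.inv().apply(R.from_quat(c["attitude"]).apply([0,0,-1])),"up",r.inv().apply(R.from_quat(c["attitude"]).apply([0,1,0])))
print("stand via",rel([.45,.30,.25],np.radians(70.9)),"jig",rel([.56,-.045,.25],np.radians(95.3)),"former",rel([.487,-.328,.15],np.radians(78)))
# image position of points at 20-cm below relative to tool at z=.25
for P in ([0,0,.18],[0,0,.25],[-.05,0,.22],[.1,0,.22]): print(P,proj(c,s["ee_pos"]+r.apply(P)).round())
```

```text
cam in tool [ 0.07565256  0.0013747  -0.12019337] axis [-0.29503975  0.00108695  0.95548436] up [9.55484875e-01 8.05116564e-04 2.95038991e-01]
stand via [array([-32.64, -21.84,   0.29]), np.float64(-0.1)] jig [array([-54.37, -50.81,   0.33]), np.float64(-24.5)] former [array([-56.77, -79.92,  10.38]), np.float64(-7.2)]
[0, 0, 0.18] [[318. 184.]]
[0, 0, 0.25] [[318. 169.]]
[-0.05, 0, 0.22] [[318. 218.]]
[0.1, 0, 0.22] [[318.  77.]]
```

Call:
{"fn": "play_rows", "kwargs": {
  "targets": [
    [8.5,-32.6,-21.8,0.3,0],
    [8.5,-32.6,-21.8,0.3,0],
    [8.5,-32.6,-21.8,0.3,0],
    [8.5,-32.6,-21.8,0.3,0],
    [8.5,-32.6,-21.8,0.3,0],
    [8.5,-32.6,-21.8,0.3,0],
    [8.5,-32.6,-21.8,0.3,0],
    [8.5,-32.6,-21.8,0.3,0],
    [8.5,-32.6,-21.8,0.3,0],
    [8.5,-32.6,-21.8,0.3,0]
  ]
}}

```text
time_s: 1.4
ee_pos: [0.4485, 0.303, 0.2502]
tcp_rot: [0.165, 0.986, 0.0, -0.0]
contact_force: [-0.4, -0.0, 0.3]
gripper_width: 0.0853
grasp_force: 0.0
```

Run:
```python
from h import *
s,r=state(); c=viewer.calibration("wrist"); im=viewer.capture("wrist"); cv2.imwrite("pics/stand.png",im)
import pickle; pickle.dump(c,open("stand.pkl","wb"))
print(s["ee_pos"],s["qd"].round(3)); H,S,V=cv2.split(cv2.cvtColor(im,cv2.COLOR_BGR2HSV))
for b in blobs((H>22)&(H<34)&(S>150)&(V>100),50):p=cen(b);(u,v),rr=cv2.minEnclosingCircle(b);print("yel",p,(u,v,rr),cv2.contourArea(b),cast(c,p,.073),cast(c,p,.056))
print("jig",rel([.56,-.045,.25],np.radians(95.3)))
```

```text
[0.44852053 0.30300084 0.25015591] [ 0.003 -0.     0.01  -0.     0.005  0.001  0.004]
yel [337.68740741 175.99111111] (338.0, 175.5, 12.175895690917969) 337.5 [[0.44688495 0.32391464 0.073     ]] [[0.45085006 0.32363659 0.056     ]]
jig [array([-21.83, -29.26,   0.  ]), np.float64(-24.3)]
```

Call:
{"fn": "play_rows", "kwargs": {
  "targets": [
    [8.5,-21.8,-29.3,0,-24.3],
    [8.5,-21.8,-29.3,0,-24.3],
    [8.5,-21.8,-29.3,0,-24.3],
    [8.5,-21.8,-29.3,0,-24.3],
    [8.5,-21.8,-29.3,0,-24.3],
    [8.5,-21.8,-29.3,0,-24.3],
    [8.5,-21.8,-29.3,0,-24.3],
    [8.5,-21.8,-29.3,0,-24.3],
    [8.5,-21.8,-29.3,0,-24.3],
    [8.5,-21.8,-29.3,0,-24.3]
  ]
}}

```text
time_s: 2.7
ee_pos: [0.5594, -0.0455, 0.2503]
tcp_rot: [-0.046, 0.999, 0.0, -0.0]
contact_force: [0.6, -0.3, 0.9]
gripper_width: 0.085
grasp_force: 0.0
```

Run:
```python
from h import *
import pickle
s,r=state(); c=viewer.calibration("wrist"); im=viewer.capture("wrist"); cv2.imwrite("pics/jig.png",im)
pickle.dump((c,s),open("jig.pkl","wb"))
print(s["ee_pos"],s["qd"].round(3))
print("former",rel([.487,-.328,.15],np.radians(78)))
```

```text
[ 0.55940305 -0.04549403  0.25025197] [ 0.005  0.     0.008 -0.003  0.002  0.001  0.002]
former [array([  9.81, -27.43,  10.01]), np.float64(17.3)]
```

View pics/jig.png

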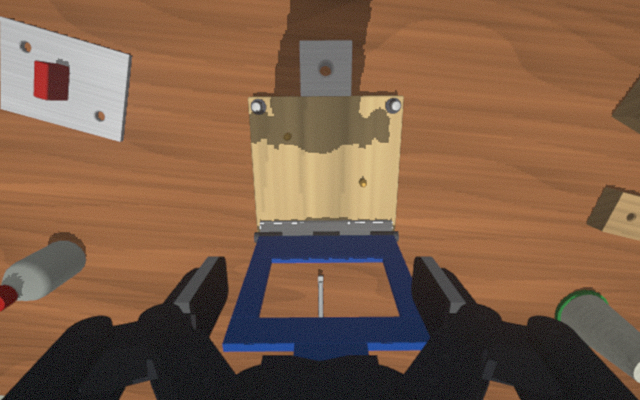

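Wrist view: boss hole ≈(325,68), plungers ≈(258,106) and (394,105), brass pins ≈(288,136) and (363,182). The lid is open, at the bottom of the frame. I now fit the jig frame.

```bash
cat > fit.py <<'E'
from h import *
def rigid2(Q,P):
    "2D rigid fit: P ~ R Q + t"
    q0,p0=Q.mean(0),P.mean(0); a=Q-q0;b=P-p0
    th=np.arctan2((a[:,0]*b[:,1]-a[:,1]*b[:,0]).sum(),(a*b).sum())
    M=np.array([[np.cos(th),-np.sin(th)],[np.sin(th),np.cos(th)]]); t=p0-M@q0
    return th,t,(P-(Q@M.T+t))
E
python3 - <<'E'
from fit import *
import pickle
c,s=pickle.load(open("jig.pkl","rb")); im=cv2.imread("pics/jig.png"); g=cv2.cvtColor(im,cv2.COLOR_BGR2GRAY)
H,S,V=cv2.split(cv2.cvtColor(im,cv2.COLOR_BGR2HSV))
def win(mask,u,v,r=11):
    m=np.zeros_like(mask,np.uint8); m[v-r:v+r+1,u-r:u+r+1]=mask[v-r:v+r+1,u-r:u+r+1]
    b=blobs(m,3); return [(cen(x).round(1),cv2.contourArea(x),cv2.boundingRect(x)) for x in b[:2]]
print("hole",win(g<95,325,68,14)); print("pl1",win((S<70)&(V>150),258,106),"pl2",win((S<70)&(V>150),394,105))
for u,v in((288,136),(363,182)):
    print("med",np.median(H[v-12:v+13,u-12:u+13]),np.median(S[v-12:v+13,u-12:u+13]),np.median(g[v-12:v+13,u-12:u+13]))
    print(S[v-7:v+8,u-7:u+8]); print(g[v-7:v+8,u-7:u+8])
E
```

```text
hole [(array([325.3,  68.1]), 145.0, (319, 60, 14, 16))]
pl1 [(array([255.5, 106.4]), 41.5, (252, 103, 8, 8))] pl2 [(array([395.9, 105.7]), 48.0, (392, 102, 9, 8))]
med 19.0 96.0 106.0
[[ 96  94  96  89  96  95  97  91 102  92  95  97 101  88 101]
 [ 94  91  96  92  95  96  94  93  90  92  95  93  92 102  91]
 [ 93  96  95  96  86  93  89  92  88 102  95  90  98  96  90]
 [ 92  93  98  91  91  98 106 107 112  93  89 102  91  91 101]
 [ 98  92  96 107 114 119 143 116 118 103 103  94  87  85  89]
 [ 93  93  97 104 124 135 139 135 129 120 115 100  88  90  94]
 [ 96  99 103 125 148 146 139 134 141 126 101  98  94  97  96]
 [ 96 104 104 138 130 131 140 147 146 133 112  99  87  86  89]
 [ 93 105 112 135 141 141 145 129 130 129 102  87  99  97  94]
 [ 91  95 116 138 139 137 148 144 146 113  95 100  94  95  94]
 [ 82  89  98 109 130 142 137 133 118  99  94  94  92  89  91]
 [ 98 101 100 104 102 111 108 108  94 107  96  88  90  99  90]
 [102  87  89 102  97 104 102  97  95  93 104  98  99 100 107]
 [ 89  94  92  88  93  95  91  95  90  95  92  89  98  98  93]
 [ 99 100  96  95  91  93  93  93
[... 2188 characters left out ...]
4 192]
 [188 185 182 148  95  76  82  90 114 162 183 196 197 193 190]
 [189 188 168 122  84  84  97 105 103 114 152 193 195 193 190]
 [190 184 152  98  90  97 107 105 103 109 145 185 195 194 191]
 [188 180 154 105 100 105 111 118 113 110 137 190 196 192 190]
 [186 183 171 122 106 115 144 168 162 134 139 186 196 192 190]
 [186 191 184 150 116 124 164 190 187 157 147 188 197 193 187]
 [187 189 182 172 131 122 156 186 180 162 162 189 195 192 188]
 [185 183 186 183 156 134 144 167 165 168 187 197 196 191 190]
 [189 183 183 186 184 175 169 167 172 185 194 192 194 192 192]
 [187 183 186 187 187 190 190 189 190 196 196 192 196 192 185]
 [185 188 185 185 184 189 188 190 194 192 194 194 194 188 187]]
```

Run:
```python
from fit import *
import pickle
c,s=pickle.load(open("jig.pkl","rb")); im=cv2.imread("pics/jig.png")
S=cv2.cvtColor(im,cv2.COLOR_BGR2HSV)[...,1].astype(float)
def wc(u,v,r=7):
    w=np.clip(S[v-r:v+r+1,u-r:u+r+1]-108,0,30); y,x=np.mgrid[-r:r+1,-r:r+1]; return np.array([u+(w*x).sum()/w.sum(),v+(w*y).sum()/w.sum()])
a=wc(287,137);b=wc(363,182); print(a,b)
P=np.array([cast(c,a,.037)[0],cast(c,b,.037)[0],cast(c,[325.5,68.2],.037)[0],cast(c,[257,106.2],.045)[0],cast(c,[395,105.5],.045)[0]])[:,:2]
Q=np.array([[-25,-40],[25,40],[-90,0],[-55,-69],[-55,69]])/1000
for k in ([0,1],[0,1,2],[0,1,2,3,4]):
    th,t,e=rigid2(Q[k],P[k]); print(k,np.degrees(th),t,(e*1000).round(1).tolist())
# former roughly, holes visible at left
g=im[...,2]
print("holes",cast(c,[[26,47],[100,116]],.006), "bar", cast(c,[45,78],.036))
```

```text
[286.91674376 136.24051804] [362.55847255 182.64120923]
[0, 1] 5.652689902049973 [ 0.54209024 -0.03864602] [[0.1, 0.1], [-0.1, -0.1]]
[0, 1, 2] 5.649218342281611 [ 0.54213285 -0.03864031] [[0.0, 0.1], [-0.1, -0.1], [0.1, 0.0]]
[0, 1, 2, 3, 4] 5.57763126932339 [ 0.54216642 -0.03856379] [[0.0, -0.0], [-0.2, -0.2], [0.1, -0.2], [-0.1, 1.5], [0.2, -1.1]]
holes [[ 0.45804689 -0.36001814  0.006     ]
 [ 0.52154641 -0.29101271  0.006     ]] bar [[ 0.48682953 -0.32100134  0.036     ]]
```

Call:
{"fn": "play_rows", "kwargs": {
  "targets": [
    [8.5,9.8,-27.4,5,17.3],
    [8.5,9.8,-27.4,5,17.3],
    [8.5,9.8,-27.4,5,17.3],
    [8.5,9.8,-27.4,5,17.3],
    [8.5,9.8,-27.4,5,17.3],
    [8.5,9.8,-27.4,5,17.3],
    [8.5,9.8,-27.4,5,17.3],
    [8.5,9.8,-27.4,5,17.3]
  ]
}}

```text
time_s: 3.75
ee_pos: [0.4876, -0.327, 0.2004]
tcp_rot: [0.104, 0.995, 0.001, 0.0]
contact_force: [0.7, -0.2, -0.8]
gripper_width: 0.0852
grasp_force: 0.0
```

Run:
```python
from h import *
import pickle
s,r=state(); c=viewer.calibration("wrist"); im=viewer.capture("wrist"); cv2.imwrite("pics/former.png",im)
pickle.dump((c,s),open("former.pkl","wb"))
print(s["ee_pos"],s["qd"].round(3))
```

```text
[ 0.48764345 -0.32698894  0.20036909] [-0.002 -0.002  0.003 -0.002  0.002 -0.     0.001]
```

View pics/former.png

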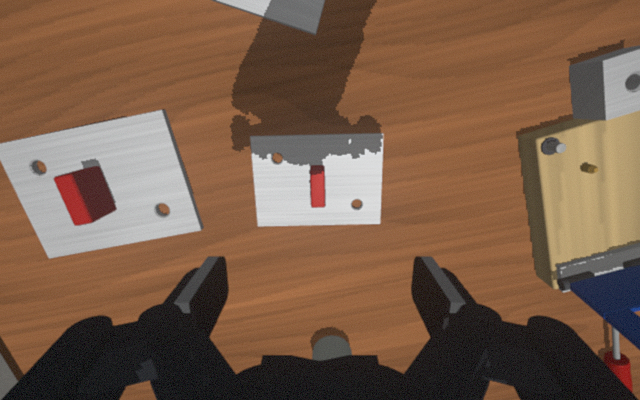

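Wrist view: target former centred. Its holes are ≈(277,158) and (357,204), the bar top ≈(317,188), and a shadow covers the upper edge.

Run:
```python
from fit import *
import pickle
c,s=pickle.load(open("former.pkl","rb")); im=cv2.imread("pics/former.png")
H,S,V=cv2.split(cv2.cvtColor(im,cv2.COLOR_BGR2HSV))
def win(u,v,r=10):
    m=np.zeros_like(S); m[v-r:v+r+1,u-r:u+r+1]=S[v-r:v+r+1,u-r:u+r+1]>70
    b=blobs(m,5)[0]; print(cv2.boundingRect(b),cv2.contourArea(b)); return cen(b)
a=win(277,158);b=win(357,204)
m=((H<8)|(H>172))&(S>150); m[:, :290]=0; m[:,345:]=0; m[250:]=0
bar=cv2.minAreaRect(blobs(m)[0]); print(a,b,bar)
P=cast(c,[a,b],.006)[:,:2]; th,t,e=rigid2(np.array([[-25,-40],[25,40]])/1000,P)
print(np.degrees(th),t,(e*1000).round(1).tolist(), "bar",cast(c,bar[0],.036))
r=R.from_quat(s["tcp_rot"])
print("tool y yaw", np.degrees(np.arctan2(*r.apply([0,1,0])[1::-1])), r.as_euler("ZYX",degrees=True))
print(rel([*t,.03],th+np.pi/2))
```

```text
(273, 153, 10, 10) 62.0
(352, 200, 9, 8) 46.5
[277.12634409 157.21505376] [356.08243728 203.21863799] ((317.0, 188.5), (12.0, 35.0), 0.0)
-10.948045677779593 [ 0.48852159 -0.32710409] [[0.3, 0.3], [-0.3, -0.3]] bar [[ 0.48854841 -0.32746786  0.036     ]]
tool y yaw 78.02438856931366 [1.68024354e+02 2.95708730e-02 1.79933001e+02]
[array([-9.000e-02,  1.000e-02,  1.704e+01]), np.float64(-1.0)]
```

Call:
{"fn": "play_rows", "kwargs": {
  "targets": [
    [6,-0.1,0,6,-1],
    [5,-0.1,0,11,-1],
    [5,-0.1,0,14,-1],
    [5,-0.1,0,15.8,-1],
    [5,-0.1,0,16.7,-1],
    [5,-0.1,0,16.7,-1],
    [0,-0.1,0,16.7,-1],
    [0,-0.1,0,16.7,-1],
    [0,-0.1,0,16.7,-1],
    [0,-0.1,0,16.7,-1],
    [0,-0.1,0,16.7,-1]
  ]
}}

```text
time_s: 5.18
ee_pos: [0.4881, -0.3298, 0.0345]
tcp_rot: [0.097, 0.995, -0.0, 0.001]
contact_force: [-1.5, -0.1, 6.7]
gripper_width: 0.0131
grasp_force: 61.2
```

Call:
{"fn": "play_rows", "kwargs": {
  "targets": [
    [0,0,0,-1,0],
    [0,0,0,-4,0],
    [0,0,0,-8,0],
    [0,0,0,-10,0],
    [0,0,0,-10,0]
  ]
}}

```text
time_s: 5.8
ee_pos: [0.4881, -0.3298, 0.1348]
tcp_rot: [0.097, 0.995, -0.0, 0.002]
contact_force: [-0.3, 0.2, -2.3]
gripper_width: 0.0131
grasp_force: 60.0
```

Run:
```python
from h import *
import pickle
s,r=state(); c=viewer.calibration("wrist"); im=viewer.capture("wrist"); cv2.imwrite("pics/held.png",im)
pickle.dump((c,s),open("held.pkl","wb"))
print(s["ee_pos"],s["gripper_width"],s["grasp_force"],s["contact_force"],s["wrist_torque"])
print("above seat",rel([.54213,-.03864,.133],np.radians(95.65)))
```

```text
[ 0.4880858  -0.32979332  0.13484691] 0.013145034077507438 60.04611611366272 [-0.27810558  0.22408056 -2.29826214] [-0.03874766  0.00941355  0.00453806]
above seat [array([ 0.24, 29.55,  0.05]), np.float64(-16.8)]
```

View pics/held.png

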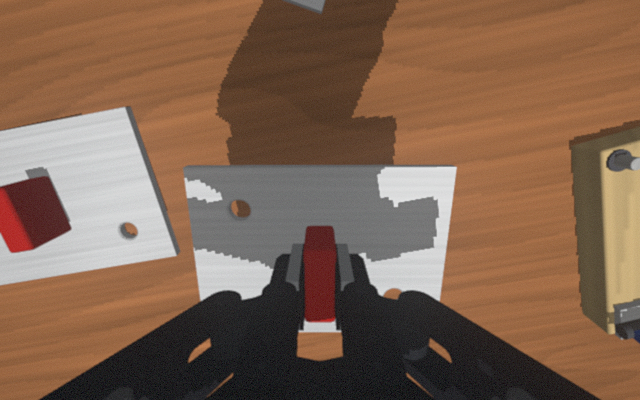

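Wrist view: plate held level and square with the tool. One hole shows at (239,208); the other is half hidden at (394,293).

Run:
```python
from fit import *
import pickle
c,s=pickle.load(open("held.pkl","rb")); im=cv2.imread("pics/held.png")
r=R.from_quat(s["tcp_rot"]); print(s["tcp_rot"], s["ee_pos"]-sensors.get_state()["ee_pos"])
H,S,V=cv2.split(cv2.cvtColor(im,cv2.COLOR_BGR2HSV))
m=np.zeros_like(S); m[190:228,220:260]=S[190:228,220:260]>70; b=blobs(m,5)[0]; print(cen(b),cv2.boundingRect(b),cv2.fitEllipse(b))
p=np.array([cv2.fitEllipse(b)[0],[185,166],[456,166]])
tool=lambda z:r.inv().apply(cast(c,p,z)-s["ee_pos"])*1000
for z in (.1035,.1063): print(tool(z).round(1))
# pre-grasp former relative to tool frame then
c,s0=pickle.load(open("former.pkl","rb")); r0=R.from_quat(s0["tcp_rot"])
print("pre-grasp in tool",r0.inv().apply(np.array([.48852,-.32710,0])-s0["ee_pos"])*1000)
for i in range(3): q=sensors.get_state(); print(q["time_s"],q["ee_pos"])
```

```text
[ 9.73938466e-02  9.95244516e-01 -4.97885117e-04  1.59530061e-03] [ 0.00084173 -0.00075317  0.00147258]
[240.         208.25442478] (231, 200, 19, 17) ((239.9999237060547, 208.2462921142578), (14.736346244812012, 19.686630249023438), 120.8648910522461)
[[ 24.6 -38.3  31.3]
 [ 46.1 -63.2  31.2]
 [ 46.   67.5  31.2]]
[[ 25.5 -37.6  28.5]
 [ 46.6 -62.   28.4]
 [ 46.6  66.2  28.3]]
pre-grasp in tool [-7.77104152e-01 -1.61066167e-01  2.00369464e+02]
5.85 [ 0.48724407 -0.32904015  0.13337433]
5.85 [ 0.48724407 -0.32904015  0.13337433]
5.85 [ 0.48724407 -0.32904015  0.13337433]
```

Pose readings carry about 1 mm of noise, so I'll servo relative to the jig: hover above the seat and compare plate hole with boss hole and plungers in one image.

Call:
{"fn": "play_rows", "kwargs": {
  "targets": [
    [0,0.2,29.5,0,-16.8],
    [0,0.2,29.5,0,-16.8],
    [0,0.2,29.5,0,-16.8],
    [0,0.2,29.5,0,-16.8],
    [0,0.2,29.5,0,-16.8],
    [0,0.2,29.5,0,-16.8],
    [0,0.2,29.5,2,-16.8],
    [0,0.2,29.5,3.5,-16.8],
    [0,0.2,29.5,4.3,-16.8],
    [0,0.2,29.5,4.3,-16.8]
  ]
}}

```text
time_s: 7.1
ee_pos: [0.5419, -0.0399, 0.0894]
tcp_rot: [-0.049, 0.999, -0.0, -0.001]
contact_force: [-0.1, 0.2, -1.2]
gripper_width: 0.013
grasp_force: 60.0
```

Run:
```python
from h import *
import pickle
L=[]
for i in range(6):
    s,r=state(); c=viewer.calibration("wrist"); im=viewer.capture("wrist"); L.append((s["ee_pos"],c["xyz"],r.as_euler("ZYX",degrees=True),im))
E_=np.array([l[0] for l in L]); C=np.array([l[1] for l in L]); print(E_.round(4),C.round(4)); print(np.array([l[2] for l in L]).round(2))
im=np.mean([l[3] for l in L],0).astype(np.uint8); cv2.imwrite("pics/over.png",im)
pickle.dump((c,s,E_.mean(0)),open("over.pkl","wb"))
```

```text
[[ 0.5419 -0.0399  0.0894]
 [ 0.5425 -0.0399  0.0901]
 [ 0.5429 -0.0398  0.0905]
 [ 0.543  -0.0397  0.0908]
 [ 0.5431 -0.0396  0.0909]
 [ 0.5431 -0.0395  0.0909]] [[ 0.4673 -0.0458  0.2098]
 [ 0.4677 -0.0458  0.2103]
 [ 0.468  -0.0457  0.2107]
 [ 0.4681 -0.0457  0.2109]
 [ 0.4681 -0.0456  0.211 ]
 [ 0.4681 -0.0455  0.211 ]]
[[-1.7443e+02 -1.1000e-01  1.8000e+02]
 [-1.7442e+02 -2.0000e-02 -1.8000e+02]
 [-1.7441e+02  3.0000e-02 -1.8000e+02]
 [-1.7440e+02  6.0000e-02  1.8000e+02]
 [-1.7439e+02  8.0000e-02  1.8000e+02]
 [-1.7438e+02  8.0000e-02  1.7999e+02]]
```

View pics/over.png

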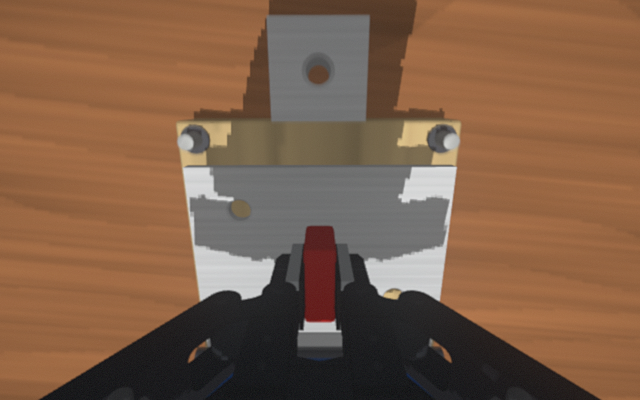

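Wrist view: plate over the seat, its upper edge spanning (185–456,166). Boss hole ≈(318,70), block edge (178–461,122), plate hole ≈(240,209). I measure the relative offset.

Run:
```python
from fit import *
import pickle
c,s,_=pickle.load(open("over.pkl","rb")); im=cv2.imread("pics/over.png"); g=cv2.cvtColor(im,cv2.COLOR_BGR2GRAY)
H,S,V=cv2.split(cv2.cvtColor(im,cv2.COLOR_BGR2HSV)); r=R.from_quat(s["tcp_rot"])
def win(mask,u,v,q):
    m=np.zeros_like(S); m[v-q:v+q+1,u-q:u+q+1]=mask[v-q:v+q+1,u-q:u+q+1]; b=blobs(m,5)[0]; e=cv2.fitEllipse(b); print(e); return e[0]
med=np.median(g[40:100,280:300]); print(med)
bh=win(g<med-18,318,70,20); ph=win(S>60,240,209,18)
w=lambda uv,z:r.inv().apply(cast(c,uv,z)-s["ee_pos"])*1000
# edges by gradient, subpixel-ish: plate top edge row & ends, block edge, boss sides
gg=cv2.GaussianBlur(g,(5,5),0).astype(float)
def edge(line): d=abs(np.gradient(line)); k=d.argmax(); q=np.arange(max(k-2,0),k+3); return (d[q]*q).sum()/d[q].sum()
pt=[(u,155+edge(gg[155:178,u])) for u in (200,260,300,340,380,440)]; print("plate edge",np.round(pt,1))
sd=[(175+edge(gg[v,175:200]),430+edge(gg[v,430:475]),v) for v in (175,180,185)]; print(np.round(sd,1))
bo=[(255+edge(gg[v,255:280]),360+edge(gg[v,360:380]),v) for v in (30,60,90,110)]; print(np.round(bo,1))
for z in (.060,.0625,.065):
    l,rr,v=sd[1]; print(z,"hole",w(ph,z)[0].round(2),"sides",w([[l,v],[rr,v]],z)[:,1].round(2),"edge",w(pt,z)[:,0].round(2), w(pt,z)[:,1].round(0))
print("boss hole",w(bh,.0375).round(2),"boss sides",[w([[a,v],[b,v]],.0375)[:,:2].round(1).tolist() for a,b,v in bo])
```

```text
116.0
((317.7868347167969, 68.84821319580078), (25.85445785522461, 30.64548683166504), 175.99429321289062)
((240.4678192138672, 208.30197143554688), (14.886041641235352, 19.13261604309082), 122.35220336914062)
plate edge [[200.  167.2]
 [260.  167.3]
 [300.  167.2]
 [340.  166.9]
 [380.  167. ]
 [440.  166.8]]
[[182.9 455.2 175. ]
 [183.3 454.7 180. ]
 [184.1 454.  185. ]]
[[266.8 368.9  30. ]
 [268.  367.7  60. ]
 [269.2 366.4  90. ]
 [270.1 365.8 110. ]]
0.06 hole [ 24.22 -38.    30.87] sides [-64.76  67.55] edge [45.12 45.05 45.06 45.19 45.17 45.21] [-56. -27.  -8.  11.  31.  60.]
0.0625 hole [ 25.06 -37.35  28.37] sides [-63.66  66.45] edge [45.61 45.54 45.56 45.69 45.66 45.71] [-55. -27.  -8.  11.  30.  59.]
0.065 hole [ 25.9  -36.7   25.87] sides [-62.57  65.36] edge [46.11 46.04 46.05 46.18 46.16 46.2 ] [-54. -26.  -7.  11.  30.  58.]
boss hole [[91.1   0.78 53.28]] boss sides [[[108.8, -24.1], [108.8, 25.8]], [[95.2, -24.2], [95.2, 25.9]], [[81.0, -24.3], [81.0, 25.8]], [[71.1, -24.3], [71.0, 25.9]]]
```

Run:
```python
from fit import *
import pickle
c,s,_=pickle.load(open("over.pkl","rb")); im=cv2.imread("pics/over.png"); g=cv2.GaussianBlur(cv2.cvtColor(im,cv2.COLOR_BGR2GRAY),(3,3),0).astype(float)
r=R.from_quat(s["tcp_rot"]); w=lambda uv,z:(r.inv().apply(cast(c,uv,z)-s["ee_pos"])*1000)[0].round(2)
e=lambda u,a,b:a+abs(np.gradient(g[a:b,u])).argmax()
print("boss far (115)",[w([u,e(u,5,28)],.0375)[0] for u in (285,300,340,355)])
print("block edge (65)",[w([u,e(u,112,132)],.03)[0] for u in (220,240,255,385,400,420)])
print(sensors.get_state()["ee_pos"])
```

```text
boss far (115) [np.float64(115.27), np.float64(115.7), np.float64(115.7), np.float64(115.69)]
block edge (65) [np.float64(65.07), np.float64(65.6), np.float64(66.13), np.float64(66.09), np.float64(66.09), np.float64(65.54)]
[ 0.54297703 -0.03948619  0.09083067]
```

Call:
{"fn": "play_rows", "kwargs": {
  "targets": [
    [0,0.2,-0.07,0,0],
    [0,0.2,-0.07,0,0],
    [0,0.2,-0.07,0.5,0],
    [0,0.2,-0.07,1,0],
    [0,0.2,-0.07,1.4,0],
    [0,0.2,-0.07,1.7,0],
    [0,0.2,-0.07,2.0,0],
    [0,0.2,-0.07,2.2,0],
    [0,0.2,-0.07,2.2,0]
  ]
}}

```text
time_s: 8.52
ee_pos: [0.5405, -0.0404, 0.0682]
tcp_rot: [-0.049, 0.999, 0.0, -0.0]
contact_force: [-0.4, -1.6, -1.8]
gripper_width: 0.013
grasp_force: 60.0
```

Call:
{"fn": "play_rows", "kwargs": {
  "targets": [
    [0,0,0,0.2,0],
    [0,0,0,0.4,0],
    [0,0,0,0.5,0],
    [0,0,0,0.5,0]
  ]
}}

```text
time_s: 9.02
ee_pos: [0.5407, -0.0403, 0.0644]
tcp_rot: [-0.049, 0.999, 0.0, -0.0]
contact_force: [-3.1, 1.1, 7.6]
gripper_width: 0.0125
grasp_force: 61.5
```

Plate flush (≈8 N contact at the expected height). I release and rise.

Call:
{"fn": "play_rows", "kwargs": {
  "targets": [
    [3,0,0,-0.1,0],
    [3,0,0,-0.1,0],
    [3,0,0,-0.1,0],
    [3,0,0,-3,0],
    [3,0,0,-8,0],
    [1,0,0,-14,0],
    [0,0,0,-20,0],
    [0,0,0,-22.6,0],
    [0,0,0,-22.6,0],
    [0,0,0,-22.6,0]
  ]
}}

```text
time_s: 10.28
ee_pos: [0.5398, -0.0402, 0.2878]
tcp_rot: [-0.049, 0.999, 0.0, -0.001]
contact_force: [-0.3, 0.5, -0.2]
gripper_width: 0.0002
grasp_force: 0.0
```

Run:
```python
from h import *
import pickle
s,r=state(); c=viewer.calibration("wrist"); im=viewer.capture("wrist"); cv2.imwrite("pics/seated.png",im); pickle.dump((c,s),open("seated.pkl","wb"))
print(s["ee_pos"],s["gripper_width"],s["contact_force"])
```

```text
[ 0.53977311 -0.04021829  0.28782431] 0.00015614710216884536 [-0.26187197  0.46954507 -0.22290964]
```

View pics/seated.png

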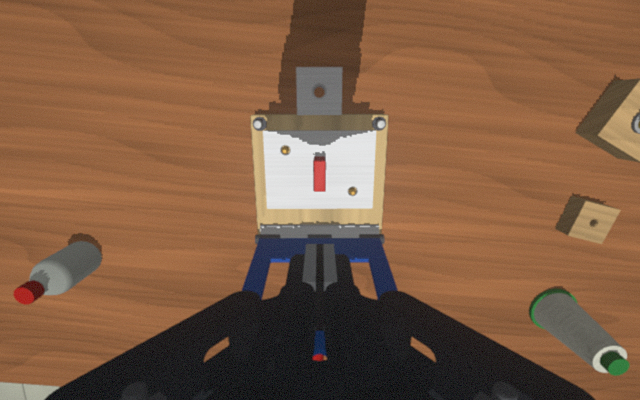

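Plate seated: brass pins show in both holes at (285,150) and (352,191), boss hole ≈(319,91). Next I go over and behind the lid.

Call:
{"fn": "play_rows", "kwargs": {
  "targets": [
    [0,-6,0,-0.5,0],
    [0,-12,0,-0.5,0],
    [0,-18,0,-0.5,0],
    [0,-18,0,-0.5,0],
    [0,-18,0,3,0],
    [0,-18,0,7,0],
    [0,-18,0,7,0],
    [0,-16,0,7.2,0],
    [0,-14.5,0,7.5,0],
    [0,-14.5,0,7.5,0]
  ]
}}

```text
time_s: 11.58
ee_pos: [0.6845, -0.0268, 0.2161]
tcp_rot: [-0.049, 0.999, 0.0, 0.001]
contact_force: [0.3, -0.2, 0.1]
gripper_width: -0.0001
grasp_force: 0.0
```

Call:
{"fn": "play_rows", "kwargs": {
  "targets": [
    [0,1.2,0,0.1,0],
    [0,2.4,0,0.3,0],
    [0,3.5,0,0.4,0],
    [0,4.6,0,0.5,0],
    [0,5.8,0,0.6,0],
    [0,7.1,0,0.7,0],
    [0,8.3,0,0.9,0],
    [0,9.6,0,1.2,0],
    [0,10.8,0,1.7,0],
    [0,11.9,0,2.3,0],
    [0,11.9,0,2.3,0]
  ]
}}

```text
time_s: 12.95
ee_pos: [0.5647, -0.038, 0.1905]
tcp_rot: [-0.049, 0.999, 0.0, -0.001]
contact_force: [-0.5, 0.0, 0.3]
gripper_width: 0.0001
grasp_force: 0.0
```

Run:
```python
from h import *
cv2.imwrite("pics/lid1.png",cv2.resize(viewer.capture("side")[100:280,220:460],None,fx=3,fy=3))
```

```text
(no output)
```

View pics/lid1.png

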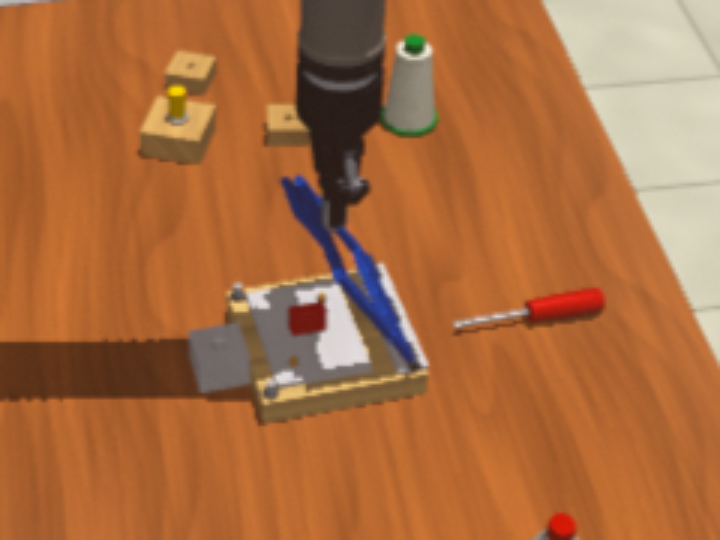

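The fingers are pushing the lid, now about 60° open. I continue along the arc.

Call:
{"fn": "play_rows", "kwargs": {
  "targets": [
    [0,1.1,0,0.7,0],
    [0,2.1,0,1.4,0],
    [0,3.1,0,2.3,0],
    [0,4,0,3.2,0],
    [0,4.8,0,4.2,0],
    [0,5.5,0,5.2,0],
    [0,6.1,0,6.4,0],
    [0,6.6,0,7.5,0],
    [0,7,0,8.7,0],
    [0,7.3,0,9.9,0],
    [0,7.5,0,11.1,0],
    [0,7.5,0,11.1,0]
  ]
}}

```text
time_s: 14.5
ee_pos: [0.4909, -0.0451, 0.0791]
tcp_rot: [-0.049, 0.999, 0.0, -0.001]
contact_force: [0.4, 1.0, 0.4]
gripper_width: -0.0
grasp_force: 0.0
```

Call:
{"fn": "play_rows", "kwargs": {
  "targets": [
    [0,0.1,0,0.4,0],
    [0,0.1,0,0.7,0],
    [0,0.1,0,0.9,0],
    [0,0.1,0,0.9,0]
  ]
}}

```text
time_s: 15.0
ee_pos: [0.4912, -0.0453, 0.072]
tcp_rot: [-0.049, 0.999, 0.0, 0.0]
contact_force: [-1.2, 0.1, 5.0]
gripper_width: 0.0001
grasp_force: 2.6
```

Lid is on its plungers (5 N). I rise and check.

Call:
{"fn": "play_rows", "kwargs": {
  "targets": [
    [0,0,0,-3,0],
    [4,1,0,-9,0],
    [6,3,0,-14,0],
    [6,3,0,-14,0],
    [6,3,0,-14,0]
  ]
}}

```text
time_s: 15.62
ee_pos: [0.4608, -0.0479, 0.211]
tcp_rot: [-0.049, 0.999, 0.0, 0.0]
contact_force: [-0.2, 0.2, -0.1]
gripper_width: 0.0602
grasp_force: 0.0
```

Run:
```python
from h import *
import pickle
s,r=state(); c=viewer.calibration("wrist"); im=viewer.capture("wrist"); cv2.imwrite("pics/lid2.png",im); pickle.dump((c,s),open("lid2.pkl","wb"))
print(s["ee_pos"]); print(rel([.449,.3235,.2],np.radians(66)),rel([.449,.3235,.2],np.radians(95.65)))
```

```text
[ 0.46084821 -0.04789608  0.21099267]
[array([-2.51, 37.07,  1.04]), np.float64(29.6)] [array([-2.51, 37.07,  1.04]), np.float64(-0.0)]
```

View pics/lid2.png

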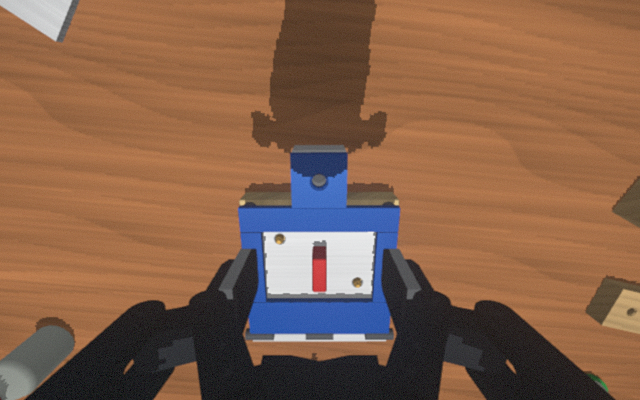

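Lid is down on the plungers, its hole ≈(319,181), and the former's bar stands through the window. I've now used all 10 views, so the rest goes by numbers. Next I head over to the pin.

Call:
{"fn": "play_rows", "kwargs": {
  "targets": [
    [8,-2.5,37,1,0],
    [8,-2.5,37,1,0],
    [8,-2.5,37,1,0],
    [8,-2.5,37,1,0],
    [8,-2.5,37,1,0],
    [8,-2.5,37,1,0],
    [8,-2.5,37,1,0],
    [8,-2.5,37,1,0],
    [8,-2.5,37,1,0],
    [8,-2.5,37,1,0]
  ]
}}

```text
time_s: 16.92
ee_pos: [0.4501, 0.321, 0.2012]
tcp_rot: [-0.048, 0.999, -0.0, -0.0]
contact_force: [-0.6, 1.1, 0.1]
gripper_width: 0.0802
grasp_force: 0.0
```

Run:
```python
from h import *
import pickle
c,s=pickle.load(open("lid2.pkl","rb")); im=cv2.imread("pics/lid2.png"); g=cv2.cvtColor(im,cv2.COLOR_BGR2GRAY); H,S,V=cv2.split(cv2.cvtColor(im,cv2.COLOR_BGR2HSV))
m=np.zeros_like(S); m[165:200,302:336]=(S<90)[165:200,302:336]
for b in blobs(m,10): e=cv2.fitEllipse(b); print("lid hole",e, cast(c,e[0],.0545).round(4), R.from_quat(s["tcp_rot"]).inv().apply(cast(c,e[0],.0545)-s["ee_pos"])*1000)
for k in range(3):
    s,r=state(); c=viewer.calibration("wrist"); im=viewer.capture("wrist")
H,S,V=cv2.split(cv2.cvtColor(im,cv2.COLOR_BGR2HSV)); cv2.imwrite("pics/pin.png",im)
print(s["ee_pos"])
m=(H>22)&(H<34)&(S>150)&(V>80)
for b in blobs(m,80): print("yel",cv2.boundingRect(b),cv2.contourArea(b))
b=blobs(m,80)[0]; x,y,w,h=cv2.boundingRect(b)
# top disc: brightest part of handle
print("pin mid",[ (z,(r.inv().apply(cast(c,cen(b),z)-s["ee_pos"])*1000).round(1)) for z in (.056,.062,.073)])
for yy in range(y,y+h,3): xs=np.where(m[yy,x:x+w])[0]; print(yy,x+xs.min(),x+xs.max(),int(V[yy,x+xs].mean()),end="; ")
# stand: wood contour
m2=(H>10)&(H<28)&(S<150)&(S>60)&(V>140)
q=blobs(m2,400); print([ (np.round(cv2.minAreaRect(k)[0]),np.round(cv2.minAreaRect(k)[1])) for k in q[:4]])
```

```text
lid hole ((318.5956726074219, 179.81837463378906), (12.166677474975586, 13.052960395812988), 91.67283630371094) [[ 0.4521 -0.0477  0.0545]] [[  8.68958242   0.94856993 156.49157347]]
[0.44994679 0.32161159 0.20146246]
yel (309, 179, 23, 30) 498.5
pin mid [(0.056, array([[ -1.2,   2.1, 145.5]])), (0.062, array([[  0.6,   2.1, 139.5]])), (0.073, array([[  3.7,   2. , 128.5]]))]
179 317 323 110; 182 313 327 111; 185 311 327 110; 188 311 329 127; 191 310 330 184; 194 309 331 225; 197 309 331 230; 200 309 330 230; 203 310 329 230; 206 314 326 231; [(array([320., 185.]), array([370., 639.])), (array([626., 337.]), array([ 43., 102.])), (array([ 28., 241.]), array([134.,   7.])), (array([ 30., 347.]), array([38., 41.]))]
```

Run:
```python
from h import *
c=viewer.calibration("wrist"); s,r=state(); im=cv2.imread("pics/pin.png"); H,S,V=cv2.split(cv2.cvtColor(im,cv2.COLOR_BGR2HSV))
m=(H>20)&(H<36)&(S>120)&(V>170); m[:170]=0;m[220:]=0;m[:,:300]=0;m[:,340:]=0
e=cv2.fitEllipse(blobs(m,50)[0]); print(e,(r.inv().apply(cast(c,e[0],.073)-s["ee_pos"])*1000).round(1),s["ee_pos"])
```

```text
((319.82708740234375, 198.81407165527344), (18.163543701171875, 24.05216407775879), 87.85526275634766) [[ -0.6   2.  128.5]] [0.44987031 0.32184585 0.20149108]
```

Call:
{"fn": "play_rows", "kwargs": {
  "targets": [
    [5,-0.05,0.05,5,0],
    [5,-0.05,0.05,9,0],
    [5,-0.05,0.05,11.5,0],
    [5,-0.05,0.05,13,0],
    [5,-0.05,0.05,13.5,0],
    [5,-0.05,0.05,13.5,0],
    [0,-0.05,0.05,13.5,0],
    [0,-0.05,0.05,13.5,0],
    [0,-0.05,0.05,13.5,0],
    [0,-0.05,0.05,13.5,0],
    [0,-0.05,0.05,13.5,0]
  ]
}}

```text
time_s: 18.45
ee_pos: [0.4508, 0.3234, 0.0675]
tcp_rot: [-0.049, 0.999, 0.001, 0.001]
contact_force: [-0.7, -0.9, 5.0]
gripper_width: 0.0181
grasp_force: 58.5
```

Call:
{"fn": "play_rows", "kwargs": {
  "targets": [
    [0,0,0,-1,0],
    [0,0,0,-4,0],
    [0,0,0,-7,0],
    [0,0,0,-7,0],
    [0,0,0,-7,0]
  ]
}}

```text
time_s: 19.08
ee_pos: [0.4494, 0.3227, 0.1357]
tcp_rot: [-0.049, 0.999, -0.0, -0.001]
contact_force: [-0.3, -0.3, -1.4]
gripper_width: 0.0184
grasp_force: 58.8
```

Run:
```python
from h import *
for k in range(3):
    s,r=state(); c=viewer.calibration("wrist"); im=viewer.capture("wrist")
cv2.imwrite("pics/pinheld.png",im); H,S,V=cv2.split(cv2.cvtColor(im,cv2.COLOR_BGR2HSV))
m=(H>20)&(H<36)&(S>120)&(V>50)
for b in blobs(m,80)[:2]:
    print("yel",cv2.boundingRect(b),cv2.contourArea(b),[(z,(r.inv().apply(cast(c,cen(b),s["ee_pos"][2]-z)-s["ee_pos"])*1000).round(1)) for z in (-.008,)])
    x,y,w,h=cv2.boundingRect(b)
    for yy in range(y,y+h,4): xs=np.where(m[yy,x:x+w])[0]; print(yy,x+xs.min(),x+xs.max(),int(V[yy,x+xs].mean()),end="; ")
print(s["ee_pos"],s["gripper_width"],s["grasp_force"],s["contact_force"],r.as_euler("ZYX",degrees=True))
print(rel([.4522,-.0491,.130],np.radians(95.65)))
```

```text
yel (297, 236, 46, 72) 2593.5 [(-0.008, array([[10.1,  1.4, -8. ]]))]
236 318 318 119; 240 308 330 117; 244 304 335 116; 248 302 337 115; 252 301 338 113; 256 300 338 114; 260 300 339 113; 264 299 339 113; 268 299 340 119; 272 298 341 129; 276 298 341 134; 280 298 341 137; 284 297 342 136; 288 297 342 136; 292 297 341 135; 296 299 340 136; 300 303 335 138; 304 307 331 136; [0.44916058 0.32242053 0.13504541] 0.017956063209753504 58.752960562705994 [ 0.14488793 -0.18024196 -0.6906644 ] [-1.74369148e+02 -1.23498688e-01 -1.79917574e+02]
[array([  3.35, -37.  ,   0.57]), np.float64(-0.0)]
```

Run:
```python
from h import *
im=cv2.imread("pics/pinheld.png"); H,S,V=cv2.split(cv2.cvtColor(im,cv2.COLOR_BGR2HSV))
s,r=state(); c=viewer.calibration("wrist")
for u,v in ((319.5,286),(319.5,288)): print((r.inv().apply(cast(c,[u,v],s["ee_pos"][2]+.006)-s["ee_pos"])*1000).round(2))
print(V[232:312:3,320]); print(V[280:312,320])
p=proj(c,s["ee_pos"]+r.apply(np.array([[.01,0,-.006],[-.01,0,-.006],[0,.01,-.006],[0,-.01,-.006],[.01,0,.028]]))); print(p.round(1))
```

```text
[[ 2.99  1.54 -6.  ]]
[[ 2.06  1.54 -6.  ]]
[105 110 115 119 118 119 113 120 117 118 121 115 132 140 140 143 137 137
 140 139 137 140 140 136 136 126 101]
[137 138 141 137 140 141 140 140 141 139 139 138 137 139 139 140 137 140
 140 137 139 136 136 134 136 139 135 126 110 102 101  98]
[[315.7 270.8]
 [315.9 313. ]
 [340.  292.3]
 [291.5 292.4]
 [316.3 236.7]]
```

Call:
{"fn": "play_rows", "kwargs": {
  "targets": [
    [0,3.25,-37,-1,0],
    [0,3.25,-37,-1,0],
    [0,3.25,-37,-1,0],
    [0,3.25,-37,-1,0],
    [0,3.25,-37,-1,0],
    [0,3.25,-37,-1,0],
    [0,3.25,-37,-1,0],
    [0,3.25,-37,0,0],
    [0,3.25,-37,0.3,0],
    [0,3.25,-37,0.3,0],
    [0,3.25,-37,0.3,0]
  ]
}}

```text
time_s: 20.6
ee_pos: [0.4541, -0.0476, 0.1332]
tcp_rot: [-0.05, 0.999, 0.0, -0.0]
contact_force: [-1.3, -0.1, -0.1]
gripper_width: 0.0179
grasp_force: 59.0
```

Run:
```python
from h import *
ims=[]
for k in range(5):
    s,r=state(); c=viewer.calibration("wrist"); ims.append(viewer.capture("wrist"))
im=np.mean(ims[2:],0).astype(np.uint8); cv2.imwrite("pics/hover.png",im); S=cv2.cvtColor(im,cv2.COLOR_BGR2HSV)[...,1].astype(int)
print(s["ee_pos"],s["contact_force"],rel([.45225,-.0492,.12]))
for v in (246,252,258,270,280,284,288,292,298): print(v,S[v,290:305],S[v,334:349])
print("col",S[200:245:1,320]); print(S[300:316,320], cv2.cvtColor(im,cv2.COLOR_BGR2HSV)[258:276,320,2])
# lid/jig check: tab edges in blue
H,_,V=cv2.split(cv2.cvtColor(im,cv2.COLOR_BGR2HSV)); B=(H>100)&(H<130)&(S>120)&(V>40)
for v in range(150,260,10):
    xs=np.where(B[v])[0]; print(v,(xs.min(),xs.max(),len(xs)) if len(xs) else None,end=" ")
```

```text
[ 0.45416177 -0.04822305  0.13344406] [-0.79878037  0.13714827 -1.16339241] [array([ 0.2 , -0.07,  1.34])]
246 [  6  11   6   8  11   6   9   9  26  31  15  47 111 158 166] [166 165 132  76  16  22  24   7   8   9   6   3   8   6   6]
252 [  9  14  11   6  19  18   9  28  25  38  70 132 161 158 166] [161 170 161 160 129  23  21  32  23   4   6  11  14   8   8]
258 [ 14  11   8   8  15  14  12  45  36  29 123 159 174 164 163] [163 163 167 163 151 102  20  33  28   0  12  17   6   8  14]
270 [  8   8  16  13  26  14  42  19  82 151 161 165 171 168 168] [170 163 169 163 161 165 147  50  21  12  21  17   4  11   8]
280 [  8  11  22  13  28  25  34 100 158 174 176 177 181 180 176] [173 171 173 172 179 174 170 155  68  29   6   6  20   0  10]
284 [  7   6   0  26   7  19  25 137 171 177 175 172 177 179 175] [175 175 177 173 175 176 179 171 115  46  18  17  17   8   8]
288 [  9   9   5  13  19  39  31 138 174 183 178 182 179 173 178] [181 174 182 169 173 179 175 171 122  40  12  12  19  12   8]
292 [ 28  13   6  17  24   7  28 106 166 175 183 175 177 173 175] [176 173 174 177 176 174 172 157  84  44   6   6  13  19  19]
298 [ 39  12  12  23  20  19  14  42  22  43  65 110 167 184 186] [179 179 179 149 100  60  41   8  34  19  17   6   6   6  25]
col [158 159 163 164 162 174 156 158 132  65   8   2   5   5   2   7   5   2
   8   6   2   2   2   3   3   5   3   6   0   0   2   2   2   2   7  14
 111 170 160 176 157 169 161 161 169]
[172 178 173 178 178 177 178 168 174 172 174 170 169 168 162 167] [120 122 121 122 120 117 117 123 124 129 141 153 154 149 146 146 149 147]
150 None 160 None 170 None 180 None 190 (np.int64(280), np.int64(355), 76) 200 (np.int64(281), np.int64(354), 74) 210 (np.int64(281), np.int64(354), 62) 220 (np.int64(281), np.int64(355), 58) 230 (np.int64(281), np.int64(354), 46) 240 (np.int64(282), np.int64(354), 27) 250 (np.int64(214), np.int64(422), 139)
```

Run:
```python
from h import *
from scipy.optimize import least_squares
im=cv2.imread("pics/hover.png"); hsv=cv2.cvtColor(im,cv2.COLOR_BGR2HSV); print(hsv[304:320,320].tolist())
S=hsv[...,1].astype(int); print([ (v,[int(x) for x in np.where(S[v,270:370]<40)[0][[0,-1]]+270]) for v in (212,216,220,224,228)])
s,r=state(); c=viewer.calibration("wrist")
def P(p,tilt):
    x0,zt=p[:2]; q=np.array([[x0+13,0,zt+39],[x0+10,0,zt+34],[x0+10,0,zt],[x0-10,0,zt]],float)
    a=p[2] if tilt else 0; piv=np.array([x0,0,zt]); q=piv+R.from_euler("y",a,degrees=True).apply(q-piv)
    return proj(c,s["ee_pos"]+r.apply(q/1000))[:,1]
obs=np.array([208.8,235.7,267.3,307.8])
for t in(0,1):
    f=least_squares(lambda p:P(p,t)-obs,[0,-5,0][:2+t]); print(f.x,f.fun)
```

```text
[[24, 178, 145], [24, 177, 147], [24, 178, 145], [23, 168, 137], [13, 174, 104], [178, 172, 98], [179, 174, 97], [0, 170, 96], [2, 169, 98], [2, 168, 97], [1, 162, 99], [1, 167, 98], [0, 162, 96], [2, 171, 100], [1, 179, 117], [1, 184, 150]]
[(212, [311, 324]), (216, [309, 326]), (220, [311, 324]), (224, [315, 324]), (228, [312, 356])]
[  8.90560485 -16.50290371] [ 9.50668682 -7.5988611  -3.79062465  2.61838434]
[ 3.67956537 -9.11971464  5.84500405] [ 7.88659028 -8.94858796  0.45128793  0.56597735]
```

Run:
```python
from h import *
from scipy.optimize import least_squares
im=cv2.imread("pics/hover.png"); S=cv2.cvtColor(im,cv2.COLOR_BGR2HSV)[...,1]; V=cv2.cvtColor(im,cv2.COLOR_BGR2HSV)[...,2]
s,r=state(); c=viewer.calibration("wrist")
print((r.inv().apply(cast(c,[[317.5,217.5],[317.7,208.6]],.0545)-s["ee_pos"])*1000).round(2))
print("pred hole",proj(c,[.45225,-.0477,.0545]))
for v in range(206,240,2): print(v,S[v,300:340:2].tolist(),V[v,300:340:4].tolist())
obs=np.array([235.7,267.3,307.8])
for w in (0,-6):
  f=least_squares(lambda p:proj(c,s["ee_pos"]+r.apply(np.array([[p[0]+10,0,p[1]+34],[p[0]+10,0,p[1]],[p[0]-10,0,p[1]]])/1000))[:,1]-obs,[0,-5]); print(f.x,f.fun); break
```

```text
[[ 1.48  0.32 78.92]
 [ 7.74  0.47 78.92]]
pred hole [[318.14734819 216.99908299]]
206 [153, 172, 163, 163, 160, 161, 158, 162, 164, 164, 156, 163, 166, 163, 160, 161, 160, 167, 169, 161] [105, 105, 107, 108, 106, 106, 106, 107, 107, 104]
208 [157, 161, 155, 161, 164, 164, 160, 141, 127, 110, 132, 152, 164, 164, 171, 170, 154, 161, 160, 164] [107, 107, 107, 102, 94, 95, 101, 103, 106, 105]
210 [158, 163, 164, 161, 168, 156, 96, 17, 5, 2, 8, 38, 125, 162, 160, 167, 168, 159, 162, 159] [105, 107, 103, 96, 105, 102, 92, 105, 105, 104]
212 [159, 159, 159, 166, 166, 66, 7, 5, 5, 5, 5, 2, 15, 113, 157, 162, 159, 161, 160, 152] [106, 104, 95, 105, 105, 106, 104, 104, 106, 107]
214 [161, 155, 162, 158, 115, 6, 2, 5, 5, 2, 2, 8, 2, 18, 156, 154, 155, 155, 160, 169] [106, 107, 100, 106, 106, 104, 110, 95, 107, 107]
216 [169, 153, 160, 161, 95, 2, 2, 2, 5, 5, 5, 4, 2, 8, 137, 164, 165, 159, 161, 151] [104, 105, 99, 121, 111, 112, 124, 97, 105, 106]
218 [158, 161, 160, 161, 138, 12, 0, 4, 4, 4, 8, 0, 2, 27, 171, 163, 172, 160, 160, 162] [102, 107, 94, 127, 126, 128, 126, 94, 105, 107]
220 [161, 
[... 703 characters left out ...]
 178, 168, 119, 17, 8, 0, 2, 0, 0, 2, 4, 2, 0, 5, 11, 57, 147, 178, 174] [199, 191, 103, 106, 115, 118, 119, 102, 116, 191]
232 [178, 140, 20, 5, 2, 4, 2, 2, 2, 2, 2, 2, 2, 0, 4, 2, 10, 11, 102, 179] [198, 100, 109, 117, 114, 110, 116, 115, 98, 133]
234 [163, 25, 7, 9, 2, 4, 2, 2, 4, 2, 7, 4, 2, 5, 4, 2, 0, 2, 5, 134] [185, 112, 114, 112, 116, 116, 114, 115, 115, 98]
236 [89, 11, 4, 2, 4, 7, 2, 11, 72, 119, 111, 74, 18, 11, 5, 2, 4, 2, 2, 20] [129, 115, 115, 110, 114, 120, 111, 111, 115, 116]
238 [10, 2, 4, 0, 20, 91, 138, 167, 171, 167, 160, 172, 173, 171, 121, 20, 4, 7, 2, 11] [102, 117, 113, 118, 119, 121, 122, 118, 114, 113]
[-2.36946845  0.79780386] [-0.16365894  0.23723049 -0.10980492]
```

Run:
```python
from h import *
s,r=state(); c=viewer.calibration("wrist"); T=lambda q:proj(c,s["ee_pos"]+r.apply(np.atleast_2d(q)/1000)).round(1)
for x0,zt in ((-2.4,.8),(0,-2),(1,-4),(2.2,-6)):
    print(x0,zt,"disc",T([[x0+10,1.5,zt],[x0-10,1.5,zt],[x0,11.5,zt],[x0,-8.5,zt]]).tolist(),"collar near top/bot",T([[x0+13,1.5,zt+34],[x0+13,1.5,zt+39]])[:,1],"collar side",T([[x0,14.5,zt+34],[x0,-11.5,zt+34]])[:,0],"tip r2,3.5,5",T([[x0+k,1.5,zt+67] for k in (2,3.5,5)])[:,1])
for z in (.0535,.0545,.0555): print("hole", (r.inv().apply(cast(c,[[317.5,208.6],[317.5,215.5],[317.5,223]],z)-s["ee_pos"])*1000).round(1).tolist())
im=cv2.imread("pics/hover.png"); hsv=cv2.cvtColor(im,cv2.COLOR_BGR2HSV)
print("tab far edge col 290/345:",[hsv[150:205,u,1].tolist() for u in (290,)])
```

```text
-2.4 0.8 disc [[319.4, 267.6], [319.4, 307.7], [342.4, 288.1], [296.4, 288.1]] collar near top/bot [230.3 226.8] collar side [343.5 295.1] tip r2,3.5,5 [226.4 224.2 221.9]
0 -2 disc [[319.4, 265.8], [319.4, 307.0], [342.9, 286.8], [295.9, 286.9]] collar near top/bot [228.1 224.5] collar side [344.  294.7] tip r2,3.5,5 [224.5 222.2 219.9]
1 -4 disc [[319.4, 266.0], [319.4, 307.9], [343.3, 287.4], [295.5, 287.4]] collar near top/bot [227.8 224.1] collar side [344.3 294.3] tip r2,3.5,5 [224.1 221.9 219.6]
2.2 -6 disc [[319.4, 265.8], [319.4, 308.4], [343.8, 287.5], [295.1, 287.6]] collar near top/bot [227.  223.4] collar side [344.7 294. ] tip r2,3.5,5 [223.5 221.2 218.9]
hole [[7.4, 0.3, 79.9], [2.5, 0.3, 79.9], [-2.8, 0.3, 79.9]]
hole [[7.7, 0.3, 78.9], [2.9, 0.3, 78.9], [-2.4, 0.3, 78.9]]
hole [[8.1, 0.3, 77.9], [3.3, 0.3, 77.9], [-2.1, 0.3, 77.9]]
tab far edge col 290/345: [[134, 130, 134, 128, 141, 128, 131, 129, 135, 135, 127, 135, 135, 133, 126, 70, 7, 5, 2, 5, 5, 5, 2, 7, 5, 2, 0, 2, 0, 4, 78, 143, 137, 155, 163, 169, 154, 149, 153, 154, 153, 149, 147, 155, 161, 153, 149, 166, 156, 153, 154, 152, 158, 157, 159]]
```

Hole sits about (+2.4, −1.0) mm from the pin in tool axes. I correct that and descend gently.

Call:
{"fn": "play_rows", "kwargs": {
  "targets": [
    [0,0.24,-0.1,0,0],
    [0,0.24,-0.1,0,0],
    [0,0.24,-0.1,0.5,0],
    [0,0.24,-0.1,1,0],
    [0,0.24,-0.1,1.3,0],
    [0,0.24,-0.1,1.6,0],
    [0,0.24,-0.1,1.8,0],
    [0,0.24,-0.1,1.8,0]
  ]
}}

```text
time_s: 21.85
ee_pos: [0.4518, -0.0496, 0.1152]
tcp_rot: [-0.049, 0.999, 0.0, 0.0]
contact_force: [-0.4, -0.1, -1.2]
gripper_width: 0.0182
grasp_force: 59.0
```

Call:
{"fn": "play_rows", "kwargs": {
  "targets": [
    [0,0,0,0.3,0],
    [0,0,0,0.6,0],
    [0,0,0,0.9,0],
    [0,0,0,1.2,0],
    [0,0,0,1.4,0],
    [0,0,0,1.4,0]
  ]
}}

```text
time_s: 22.6
ee_pos: [0.4523, -0.0495, 0.1013]
tcp_rot: [-0.049, 0.999, -0.0, 0.001]
contact_force: [3.4, 0.7, -1.2]
gripper_width: 0.0182
grasp_force: 59.0
```

Call:
{"fn": "play_rows", "kwargs": {
  "targets": [
    [0,-0.06,0,0,0],
    [0,-0.06,0,0.3,0],
    [0,-0.06,0,0.6,0],
    [0,-0.06,0,0.8,0],
    [0,-0.06,0,0.8,0]
  ]
}}

```text
time_s: 23.22
ee_pos: [0.4524, -0.0495, 0.0931]
tcp_rot: [-0.049, 0.999, -0.0, 0.0]
contact_force: [3.9, 0.8, -1.9]
gripper_width: 0.0183
grasp_force: 59.0
```

Call:
{"fn": "play_rows", "kwargs": {
  "targets": [
    [0,-0.06,0,0.2,0],
    [0,-0.06,0,0.4,0],
    [0,-0.06,0,0.6,0],
    [0,-0.06,0,0.7,0],
    [0,-0.06,0,0.7,0],
    [0,-0.06,0,0.7,0]
  ]
}}

```text
time_s: 23.98
ee_pos: [0.4527, -0.0495, 0.0863]
tcp_rot: [-0.049, 0.999, 0.0, -0.0]
contact_force: [0.3, -0.8, 4.0]
gripper_width: 0.018
grasp_force: 59.2
```

Call:
{"fn": "play_rows", "kwargs": {
  "targets": [
    [0,0,0,0.2,0],
    [0,0,0,0.4,0],
    [0,0,0,0.4,0],
    [0,0,0,0.4,0]
  ]
}}

```text
time_s: 24.48
ee_pos: [0.4526, -0.0495, 0.0824]
tcp_rot: [-0.049, 0.999, 0.0, -0.0]
contact_force: [-0.1, -0.3, 5.4]
gripper_width: 0.0184
grasp_force: 59.5
```

Call:
{"fn": "play_rows", "kwargs": {
  "targets": [
    [0,0,0,0.2,0],
    [0,0,0,0.4,0],
    [0,0,0,0.4,0],
    [0,0,0,0.4,0]
  ]
}}

```text
time_s: 24.98
ee_pos: [0.4526, -0.0496, 0.0792]
tcp_rot: [-0.049, 0.999, 0.0, -0.001]
contact_force: [-4.3, 0.7, 15.8]
gripper_width: 0.0184
grasp_force: 61.1
```

Call:
{"fn": "play_rows", "kwargs": {
  "targets": [
    [0,0,0,0.1,0],
    [0,0,0,0.1,0],
    [0,0,0,0.1,0],
    [0,0,0,0.1,0],
    [0,0,0,0.1,0],
    [0,0,0,0.1,0]
  ]
}}

```text
time_s: 25.72
ee_pos: [0.4526, -0.0496, 0.0791]
tcp_rot: [-0.049, 0.999, 0.001, -0.001]
contact_force: [-5.8, 0.4, 24.3]
gripper_width: 0.0185
grasp_force: 61.8
```

Run:
```python
from h import *
for k in range(6):
    s,r=state(); im=viewer.capture("wrist")
    print(s["ee_pos"].round(4),s["contact_force"].round(1),s["grasp_force"])
c=viewer.calibration("wrist"); H,S,V=cv2.split(cv2.cvtColor(im,cv2.COLOR_BGR2HSV)); B=(H>100)&(H<130)&(S>120)&(V>40)
for v in range(100,240,10):
    xs=np.where(B[v])[0]; print(v,(xs.min(),xs.max(),len(xs)) if len(xs) else None,end=" ")
# tab far edge (200 from hinge), corners at lid top z=.046 shut vs .056 at .05 rad
j=np.array([.5418,-.0402]); u=np.array([np.cos(.0986),np.sin(.0986)]); n=np.array([-u[1],u[0]])
for z in(.046,.051,.056): print(z,proj(c,[[*(j-.115*u+k*n),z] for k in(-.025,.025)]).round(1).tolist())
```

```text
[ 0.4526 -0.0496  0.0791] [-5.8  0.4 24.3] 61.765984296798706
[ 0.4526 -0.0496  0.0791] [-4.6 -0.1 25.7] 61.76596641540527
[ 0.4526 -0.0496  0.079 ] [-5.8  1.2 23.9] 61.76629185676575
[ 0.4526 -0.0496  0.079 ] [-5.5 -0.2 24.8] 61.76617383956909
[ 0.4526 -0.0496  0.0791] [-6.3  0.7 24.1] 61.76612377166748
[ 0.4526 -0.0496  0.079 ] [-5.6  0.7 24.8] 61.7660915851593
100 None 110 None 120 None 130 None 140 None 150 None 160 None 170 None 180 None 190 None 200 None 210 (np.int64(272), np.int64(367), 96) 220 (np.int64(273), np.int64(366), 94) 230 (np.int64(273), np.int64(366), 64) 0.046 [[268.0, 204.9], [366.6, 204.7]]
0.051 [[266.4, 208.1], [368.1, 207.8]]
0.056 [[264.8, 211.4], [369.7, 211.2]]
```

The force rose from 16 to 24 N with no further travel, and the depth matches a fully seated pin (tip 19.5 mm below the base hole's mouth). The lid is shut against its stop, so I hand in.

```bash
python3 -c "
from station import ticket; print(ticket.hand_in())"
```

```text
the job is handed in; nothing more can be done
None
```

The job is handed in, with no verdict returned: the former plate sits flush on its pins, the lid is shut, and the locking pin is fully in, still gripped and pressed down at about 24 N.

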